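Seat the temperature logger in the heater's probe well

TASK

Take the stemmed temperature logger out of its parking stand and push its stem fully home, upright, into the round probe well of the heater block that has one round hole (not the one with four small square holes). Do not drop it in: keep hold of it until the stem is well down in the well, then let go and leave it standing there with its collar on the block.

Things in the scene. Friction and masses are not known exactly. Their poses are not given: they have to be found in the camera images.
- logger: Cordless temperature logger, upright in the stand, about 90 g. Upward: steel stem 12 mm across, 55 mm long; grey collar 46 mm across, 5 mm thick; white round grip 30 mm across, 50 mm tall, black disc on top. Origin: centre of the stem's lower end; z runs up the stem. Grasp the grip from above in any finger direction; its middle is 85 mm above the origin.
- well_mouth (a point): Centre of the probe block's round well, at its metal top face, 75 mm above the desk. Well: upright, 20 mm wide, 62 mm deep, mouth sloped out to 32 mm. Logger home: collar on the top face, origin 55 mm below this point. Block: fixed, white housing 100 mm square, rim 6 mm high and 5 mm wide round its top; well 18 mm behind its centre. z up, x from display front to back.
- stand: Parking stand, fixed: grey block 60 x 60 x 65 mm on a dark foot 74 mm square, one upright 20 mm hole through its centre holds the logger's stem at the start, the collar resting on top. Origin: centre of its underside; z up.
- cuvette_block: The wrong block, fixed: same housing, size (100 x 100 x 75 mm) and rim as the probe block, but four square holes 10 mm wide in its metal top, too small for the stem. Origin: centre of its underside; z up; its display front looks to its -x. The two blocks may change places.
Not all that is in view belongs to the job. What is shaped like the logger but blue is not meant. Leave any pink look-alike of the part that bears well_mouth alone.

How it is judged:
By the outcome, as a careful person would: the job done as asked, in the order asked, and still so for the second after the job is handed in, with the robot touching nothing.
It also fails if it takes over 42 s, if anything falls off the work surface, if the arm or the gripper's body presses on something with over 40 N, if the wrist force passes 120 N, or if a joint passes its speed limit or range.

ROBOT

A 6-joint arm with a two-finger parallel gripper is mounted at the origin on a cart in front of the work surface, level with it; the furniture and walls round the work are solid. World frame = base frame: x ahead of the robot, y to its left, z up, the work surface at z = 0. Lengths are in m, angles in rad, forces in N, time in s.
With the tool pointing down it reaches from about 0.375 to 0.975 m from the base axis. Payload 3.8 kg.
Tool frame: the origin (TCP) lies between the finger pads; the fingertips stand 14 mm ahead of it and the grasp point (between the pads) lies 5 mm behind it; z points along the fingers, y is the line along which they close (so a half turn about z gives the same grasp; the last joint's range is limited). The gripper opens to 88 mm and grips with 3 to 60 N. Pads are 18 mm wide; open, the fingers measure 123 mm over their backs; the gripper's body (75 mm by 187 mm) begins 45 mm behind the grasp point.
Start: joints at [-1.364, 0.264, 1.604, -0, 1.274, -0.037], TCP at [0.163, -0.655, 0.253] pointing down, gripper open.
Joint ranges: [-2.63, 2.63], [-0.94, 2.18], [0.31, 2.57], [-1.31, 4.45], [0, 2.66], [-2.55, 2.55]. Speed limits (rad/s): [2.57, 2.57, 3.14, 3.14, 3.14, 3.14].

INTERFACE

Orientations are given as a unit quaternion [x, y, z, w].
In Python, from bench import arm, vision, ticket gives the robot as it stands.
- The arm moves only by the tool carry_out, never from a script. Its arguments are lists of equal length, an entry for each row: "translation": the shift along the tool's x, y, z in cm, a list of three; "twist": the turn about the tool's z in rad. In form: {"translation": [[tx, ty, tz], ...], "twist": [twist, ...]}. A call has 1 to 10 rows; each row is the pose to reach, as a shift and turn from the pose commanded when the call began, along the tool's axes at that moment; what a row does not reach only later rows make up. A row lasts 1/12 s, in which the tool goes at most 41.7 mm and 7.16 degrees, less where a joint would pass 70% of its speed; a pose out of reach is approached as far as the arm can. A call with a gripper value outside its range is refused whole. "claw" is the opening in per cent of the stroke, from 0 (shut) to 100 (fully open), set as the call begins (left out, the last holds). The fingers move at their own pace and stop on an object; "force" is the grip in N (left out, the last holds). Time passes only in rows, so rows that repeat a pose let the fingers close. It gives the time, the measured TCP pose, the force, the opening and the grip force at its end, in the units of the state.
- arm.get_state(): the state, without advancing time (a new reading comes with each control period).
- vision.snapshot(name): name is "scene" or "top" or "wrist"; returns a dict with "color" (384x512x3 uint8, red, green, blue), "camera_matrix" (3x3 intrinsics, pixels), "extrinsics" (4x4, takes a point from world to camera coordinates). Camera axes: x right, y down, z forward; pixel columns grow to the right and rows downward; lengths in m; the calibration is good to about 2 mm. The wrist camera is an equidistant fisheye: a pixel r from the principal point sees the ray r / f radians off the axis. A picture is of the moment at which its call begins. There is no depth.
- ticket.hand_in(): hands the job in; it is judged then, once.
The state is a dict: "t": time; "qpos": joint angles; "qd": joint speeds; "joint_efforts": joint torques, N m; "ee_pos": TCP position; "orientation": TCP orientation; "force": force on the tool from outside, world axes, zero at the start; "moment": the same for the moment, N m; "opening": finger opening in m; "grip_force": force on a finger pad.
Only numpy, scipy, OpenCV 4.12 (cv2) and the standard library are available. Lean on these libraries where they do the work, as an engineer would, in place of code of your own. Each camera call takes 0.05 s, during which the arm holds its last target. There are 200 camera calls.

## Working session

There is one attempt and no reset: what is moved stays moved. The work goes in short steps, Python scripts to look and compute and a tool call to move; the robot and the scene stay as the last step left them, time stands still between calls to the robot, and variables do not carry over. Pictures are saved under pics/ and viewed, at most 10 in all, crops included, and the job is handed in when it is done.

Besides the shell and the picture viewer there is one more tool, called after "Request:" as name(argument=value, ...) on one line, values as JSON. carry_out: Moves the arm, as the interface text tells. Its arguments: {"type":"object","properties":{"translation":{"type":"array","items":{"type":"array","items":{"type":"number"}}},"twist":{"type":"array","items":{"type":"number"}},"claw":{"type":"number"},"force":{"type":"number"}},"required":["translation","twist"]}

```bash
mkdir -p pics
cat > h.py <<'E'
import numpy as np, cv2
from bench import arm, vision, ticket
def snap(n,f=None):
    s=vision.snapshot(n)
    if f: cv2.imwrite('pics/'+f,s['color'][:,:,::-1])
    return s
def ray(s,u,v,fish=False):
    K=np.array(s['camera_matrix']);E=np.array(s['extrinsics']);R=E[:3,:3];c=-R.T@E[:3,3]
    x=(u-K[0,2])/K[0,0];y=(v-K[1,2])/K[1,1]
    if fish:
        th=np.hypot(x,y);k=np.tan(th)/th if th>1e-9 else 1
        x*=k;y*=k
    return c,R.T@np.array([x,y,1.])
def onz(s,u,v,z,fish=False):
    c,d=ray(s,u,v,fish);return c+d*(z-c[2])/d[2]
E
python3 - <<'E'
from h import *
a=snap('scene');b=snap('top')
cv2.imwrite('pics/a.png',np.vstack([a['color'],b['color']])[:,:,::-1][:, :] if 0 else a['color'][:,:,::-1]);cv2.imwrite('pics/b.png',b['color'][:,:,::-1])
print(arm.get_state())
for s in(a,b):print(s['camera_matrix'],s['extrinsics'])
E
```

```text
{'t': 0.1, 'qpos': array([-1.36389700e+00,  2.64640935e-01,  1.60524585e+00, -6.84836550e-06,
        1.27369564e+00, -3.68776695e-02]), 'qd': array([ 2.57695945e-03, -2.07761469e-03, -2.52794731e-03, -2.64021283e-04,
        9.41451613e-04,  9.91779324e-05]), 'joint_efforts': array([ 2.33434612e-04, -5.03618968e+01, -3.58071685e+01,  7.31253927e-02,
        2.32911733e-02, -5.89560614e-05]), 'ee_pos': array([ 0.16280816, -0.65443418,  0.25153279]), 'orientation': array([ 9.92580176e-01,  1.21587847e-01, -8.77355606e-05, -9.91014878e-04]), 'force': array([-0.17959059,  0.00316793, -0.4982822 ]), 'moment': array([-0.02568997, -0.03597021, -0.04429622]), 'grip_force': 0.0, 'opening': 0.08797677344663786}
[[364.13353159   0.         255.80449828]
 [  0.         364.13353159 190.56746555]
 [  0.           0.           1.        ]] [[-0.50133937 -0.86523523 -0.00517925  0.31944255]
 [-0.39489868  0.23413223 -0.88839019  0.23669834]
 [ 0.76987912 -0.4433397  -0.45905996  0.77447316]
 [ 0.          0.          0.          1.        ]]
[[373.23322083   0.         251.71141866]
 [  0.         373.23322083 183.93974212]
 [  0.           0.           1.        ]] [[ 0.03109961 -0.99950942 -0.00370607  0.05393784]
 [-0.97669972 -0.02960174 -0.21255913  0.48970211]
 [ 0.21234515  0.01023023 -0.97714118  0.92747241]
 [ 0.          0.          0.          1.        ]]
```

View pics/a.png

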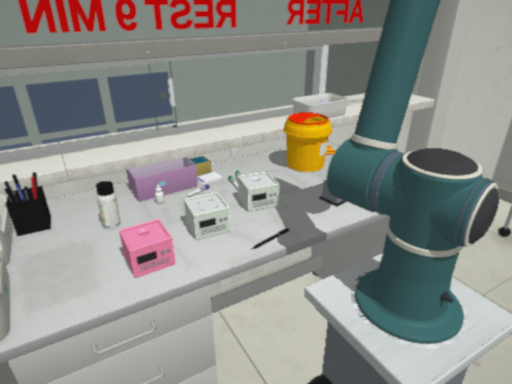

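View pics/b.png

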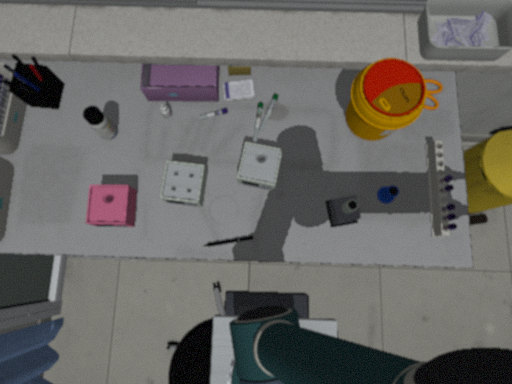

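The top view shows the stand with the logger near (345,208), the blue decoy near (388,193), the block with one hole near (260,163), the four-hole block at (183,182) and the pink one at (111,205). I'll enlarge the two areas that matter.

Run:
```python
from h import *
b=cv2.imread('pics/b.png')
c=lambda x,y:cv2.resize(b[y:y+75,x:x+75],(400,400),interpolation=cv2.INTER_CUBIC)
g=np.hstack([c(225,125),c(315,165)]);g=cv2.convertScaleAbs(g,alpha=1.6)
cv2.imwrite('pics/c.png',g)
s=snap('top')
print(onz(s,262,159,.075),onz(s,350,207,.12))
```

```text
[0.55019117 0.04401265 0.075     ] [ 0.42358818 -0.17001084  0.12      ]
```

View pics/c.png

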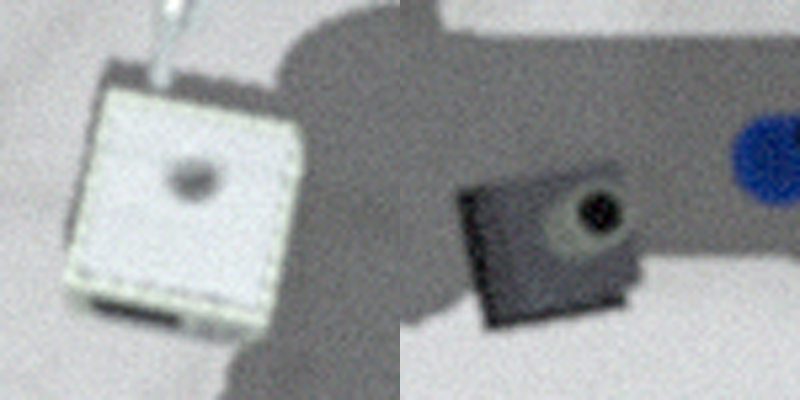

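Well at about px (261,159) and black disc of the logger at about px (352.5,205). Closing the fingers along world x keeps clear of the blue decoy, so I'm setting out above the logger.

Request:
carry_out(translation=[[37.3,-40,0],[37.3,-40,0],[37.3,-40,0],[37.3,-40,0],[37.3,-40,0],[37.3,-40,0],[37.3,-40,0],[37.3,-40,0],[37.3,-40,0],[37.3,-40,0]], twist=[-1.2,-1.2,-1.2,-1.2,-1.2,-1.2,-1.2,-1.2,-1.2,-1.2], claw=100)

```text
t: 0.98
ee_pos: [0.3654, -0.2887, 0.2526]
orientation: [0.749, 0.663, 0.0, 0.0]
force: [0.5, 0.4, 0.7]
opening: 0.0881
grip_force: 0.0
```

```bash
cat >> h.py <<'E'
from scipy.spatial.transform import Rotation as Rn
def delta(x,y,z):
    s=arm.get_state();R=Rn.from_quat(s['orientation']).as_matrix()
    yaw=np.arctan2(R[1,1],R[0,1])
    print('t',s['t'],'pos',s['ee_pos'].round(4),'tooly yaw',yaw.round(3),'tilt',R[2,2].round(4),'F',s['force'].round(1),'open',s['opening'],'grip',s['grip_force'])
    print('delta cm',(100*R.T@(np.array([x,y,z])-s['ee_pos'])).round(2))
E
python3 - <<'E'
from h import *
delta(.429,-.176,.25)
E
```

```text
t 0.9833 pos [ 0.3654 -0.2887  0.2526] tooly yaw -0.122 tilt -1.0 F [0.5 0.4 0.7] open 0.08812828026406984 grip 0.0
delta cm [11.96  4.94  0.26]
```

Request:
carry_out(translation=[[12,5,0],[12,5,0],[12,5,0],[12,5,0],[12,5,0],[12,5,0]], twist=[-0.12,-0.12,-0.12,-0.12,-0.12,-0.12])

```text
t: 1.48
ee_pos: [0.4297, -0.178, 0.2525]
orientation: [0.709, 0.705, -0.0, -0.0]
force: [-0.5, 0.1, -0.1]
opening: 0.0879
grip_force: 0.0
```

Run:
```python
from h import *
s=snap('wrist','w1.png');print(s['camera_matrix'],s['extrinsics'])
delta(.429,-.176,.25)
```

```text
[[297.31863964   0.         258.41843423]
 [  0.         297.31863964 192.36286672]
 [  0.           0.           1.        ]] [[ 9.99982062e-01 -5.97391302e-03 -4.34743230e-04 -4.30902967e-01]
 [-5.61569092e-03 -9.60312981e-01  2.78868144e-01 -2.07440361e-01]
 [-2.08342361e-03 -2.78860700e-01 -9.60329302e-01  3.40524381e-01]
 [ 0.00000000e+00  0.00000000e+00  0.00000000e+00  1.00000000e+00]]
t 1.5333 pos [ 0.4294 -0.1787  0.2525] tooly yaw -0.007 tilt -1.0 F [-0.4 -0.4 -0.7] open 0.08819956933452382 grip 0.0
delta cm [ 0.27 -0.05  0.25]
```

View pics/w1.png

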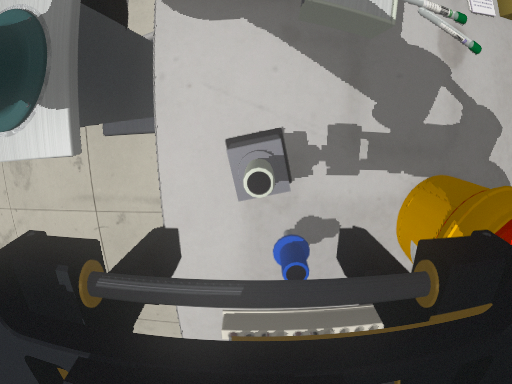

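The wrist view shows the logger's black disc at (259,182), its collar and stand above it, and the blue decoy at (293,262), clear of the fingers. I'll intersect this ray with the one from the top view.

Run:
```python
from h import *
im=cv2.imread('pics/w1.png');m=(im[150:215,225:300].max(2)<45).astype('uint8')
n,l,st,c=cv2.connectedComponentsWithStats(m)
for i in range(1,n):
    if st[i,4]>60:print(st[i],c[i]+[225,150])
s=snap('wrist');t=snap('top')
for z in(.11,.12,.13,.14):print(z,onz(s,259,182,z,True),onz(t,352.5,204.8,z))
print(onz(t,261.2,158.8,.075))
```

```text
0.11 [ 0.43018994 -0.17701114  0.11      ] [ 0.43081111 -0.17879989  0.11      ]
0.12 [ 0.43019354 -0.17448185  0.12      ] [ 0.42913281 -0.17616022  0.12      ]
0.13 [ 0.43019714 -0.17195255  0.13      ] [ 0.42745452 -0.17352054  0.13      ]
0.14 [ 0.43020073 -0.16942326  0.14      ] [ 0.42577622 -0.17088087  0.14      ]
[0.55066914 0.04610769 0.075     ]
```

Request:
carry_out(translation=[[0.35,0.05,4],[0.35,0.05,8],[0.35,0.05,11],[0.35,0.05,13.5],[0.35,0.05,15.7],[0.35,0.05,15.7],[0.35,0.05,15.7]], twist=[0,0,0,0,0,0,0])

```text
t: 2.22
ee_pos: [0.4289, -0.1752, 0.0947]
orientation: [0.71, 0.704, -0.001, -0.002]
force: [0.1, 0.4, 0.9]
opening: 0.0881
grip_force: 0.0
```

Request:
carry_out(translation=[[0,0,0],[0,0,0],[0,0,0],[0,0,0],[0,0,0],[0,0,0],[0,0,0],[0,0,0],[0,0,0],[0,0,0]], twist=[0,0,0,0,0,0,0,0,0,0], claw=0, force=25)

```text
t: 3.05
ee_pos: [0.4304, -0.1744, 0.0957]
orientation: [0.71, 0.705, -0.0, -0.0]
force: [-0.7, 0.5, 1.1]
opening: 0.0292
grip_force: 25.0
```

Request:
carry_out(translation=[[0,0,-1.5],[0,0,-3.5],[0,0,-6],[0,0,-8.5],[0,0,-11],[0,0,-12],[0,0,-12]], twist=[0,0,0,0,0,0,0])

```text
t: 3.63
ee_pos: [0.4322, -0.1753, 0.2185]
orientation: [0.71, 0.705, 0.001, 0.003]
force: [0.0, -0.6, -1.1]
opening: 0.0292
grip_force: 25.0
```

Run:
```python
from h import *
delta(.5507,.046,.215)
```

```text
t 3.6333 pos [ 0.4322 -0.1753  0.2185] tooly yaw -0.007 tilt -1.0 F [ 0.  -0.6 -1.1] open 0.02922928232616097 grip 24.99989359639585
delta cm [22.21 11.69  0.35]
```

Request:
carry_out(translation=[[15,11.8,0],[15,11.8,0],[15,11.8,0],[15,11.8,0],[15,11.8,0],[15,11.8,0],[15,11.8,0],[15,11.8,0]], twist=[0,0,0,0,0,0,0,0])

```text
t: 4.3
ee_pos: [0.5481, -0.0255, 0.2136]
orientation: [0.709, 0.705, -0.001, -0.001]
force: [-0.3, -0.1, -1.1]
opening: 0.0294
grip_force: 25.0
```

Run:
```python
from h import *
s=snap('wrist','w2.png')
delta(.5507,.046,.215)
```

```text
t 4.35 pos [ 0.5481 -0.0259  0.2141] tooly yaw -0.007 tilt -1.0 F [ 0.7 -0.3 -1.1] open 0.028979129383167185 grip 25.000025583431125
delta cm [ 7.19  0.21 -0.1 ]
```

View pics/w2.png

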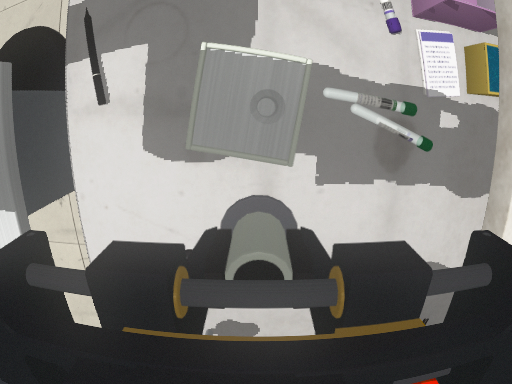

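The single round hole's ring is centred at (267,106); the logger hangs upright between the fingers, with its collar centred near x = 259.

Run:
```python
from h import *
s=snap('wrist')
g=cv2.GaussianBlur(cv2.cvtColor(s['color'],cv2.COLOR_RGB2GRAY),(5,5),0)[80:135,235:300]
c=cv2.HoughCircles(g,cv2.HOUGH_GRADIENT,1,5,param1=60,param2=8,minRadius=7,maxRadius=22)
print(None if c is None else c[0][:5]+[235,80,0])
w=onz(s,267,106,.075,True);print(w)
# collar top plane (TCP-.085+.060): side edges and near edge
z=arm.get_state()['ee_pos'][2]-.025
for p in[(221,230),(298,230),(259.5,195)]:print(onz(s,*p,z,True))
delta(w[0],w[1],.215)
```

```text
[[266.5        104.5         16.60000038]
 [261.5        103.5         13.        ]]
[0.55628426 0.04734814 0.075     ]
[ 0.52672632 -0.02272111  0.18952915]
[ 0.57110739 -0.02304753  0.18952915]
[ 0.5490622  -0.00180826  0.18952915]
t 4.4 pos [ 0.5483 -0.0262  0.2145] tooly yaw -0.008 tilt -1.0 F [-0.8 -0.4 -1. ] open 0.02920597902031502 grip 25.0000602286309
delta cm [ 7.36  0.74 -0.05]
```

Run:
```python
from h import *
s=snap('wrist');t=snap('top')
def f(P):
    P=np.array(P)[:,:2];c=P.mean(0);e=((P[1]+P[0])-(P[2]+P[3]))/2
    print(P.round(4).tolist(),c,np.linalg.norm(e))
    return c
f([onz(s,*p,.081,True) for p in[(312,62),(293,166),(187,149),(204,43)]])
f([onz(t,225+u/5.33,125+v/5.33,.081) for u,v in[(103,88),(303,128),(268,328),(68,292)]])
c=t['color'][140:178,245:280].astype(int).sum(2);m=c<c.max()*.8
g=cv2.GaussianBlur(t['color'][148:170,250:274],(3,3),0).sum(2).astype(float);d=np.clip(np.median(g)-15-g,0,None)
v,u=np.mgrid[148:170,250:274];print((u*d).sum()/d.sum(),(v*d).sum()/d.sum(),onz(t,(u*d).sum()/d.sum(),(v*d).sum()/d.sum(),.075))
```

```text
[[0.5967, 0.0876], [0.58, -0.0074], [0.4831, 0.0098], [0.5011, 0.1063]] [0.54021414 0.04907375] 0.09789359128656838
[[0.5945, 0.0915], [0.577, -0.0068], [0.4767, 0.0085], [0.4915, 0.1046]] [0.53492013 0.04944964] 0.1026443386819647
270.1845726382641 158.36411749139984 [0.55254981 0.02275839 0.075     ]
```

Request:
carry_out(translation=[[3,0.3,0],[6,0.6,0],[7.3,0.6,0],[7.3,0.6,1],[7.3,0.6,3],[7.3,0.6,4.5],[7.3,0.6,4.5],[7.3,0.6,4.5]], twist=[0,0,0,0,0,0,0,0])

```text
t: 5.17
ee_pos: [0.5547, 0.0465, 0.1693]
orientation: [0.71, 0.704, -0.001, -0.001]
force: [0.5, -0.2, -1.5]
opening: 0.0295
grip_force: 25.0
```

Run:
```python
from h import *
s=snap('scene');t=snap('top');w=snap('wrist')
E=np.array(s['extrinsics'])@[.555,.0465,.09,1];K=s['camera_matrix'];p=(K@E[:3])[:2]/E[2];print(p)
u,v=p.astype(int)
c=lambda a,x,y,n=38:cv2.resize(a['color'][max(y-n,0):y+n,x-n:x+n],(400,400),interpolation=cv2.INTER_CUBIC)
cv2.imwrite('pics/d.png',np.hstack([c(s,u,v),cv2.resize(w['color'][60:300,136:376],(400,400))])[:,:,::-1])
delta(.555,.0465,.16)
```

```text
[255.96411066 174.10278621]
t 5.3167 pos [0.5568 0.047  0.1718] tooly yaw -0.008 tilt -1.0 F [ 1.1  0.3 -0.4] open 0.029198647756290646 grip 25.000044303014874
delta cm [-0.05 -0.18  1.18]
```

View pics/d.png

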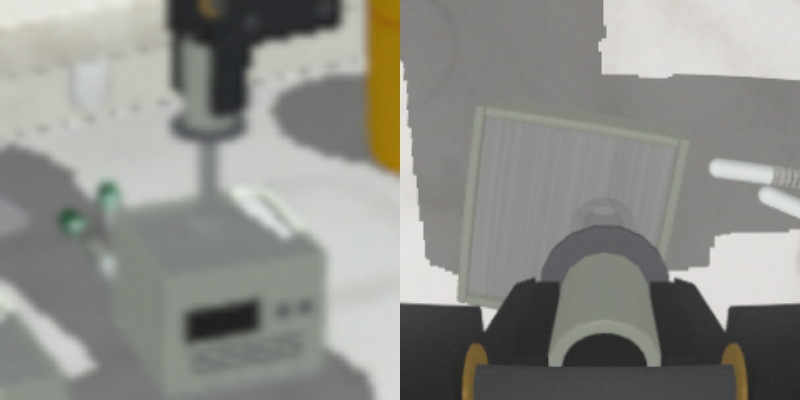

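The stem tip sits just above the mouth. In the wrist crop the mouth ring is centred at x≈604, in line with the collar, and its far edge is at (604,198), so I'll check y from that.

Run:
```python
from h import *
s=snap('wrist')
print(onz(s,258.4,178.8,.075,True)-[0,.016,0])
# collar far edge
print(onz(s,136+204*.6,60+226*.6,arm.get_state()['ee_pos'][2]-.025,True)-[0,.023,0])
delta(.555,.0465,.12)
```

```text
[0.5573467  0.04686749 0.075     ]
[0.55725537 0.04769921 0.14700989]
t 5.3667 pos [0.5569 0.0471 0.172 ] tooly yaw -0.007 tilt -1.0 F [ 0.3  0.7 -0.8] open 0.028998849572599274 grip 25.000059166923165
delta cm [-0.06 -0.2   5.2 ]
```

Request:
carry_out(translation=[[0,0,0.8],[0,0,1.6],[0,0,2.4],[0,0,3.2],[0,0,4],[0,0,4.8],[0,0,5.3],[0,0,5.8],[0,0,5.8],[0,0,5.8]], twist=[0,0,0,0,0,0,0,0,0,0])

```text
t: 6.2
ee_pos: [0.5559, 0.0476, 0.1124]
orientation: [0.71, 0.705, -0.0, -0.0]
force: [1.1, 0.1, -0.3]
opening: 0.0292
grip_force: 25.0
```

Free so far. I'll push the rest slowly.

Request:
carry_out(translation=[[0,0,0.2],[0,0,0.4],[0,0,0.6],[0,0,0.7],[0,0,0.75],[0,0,0.75],[0,0,0.75]], twist=[0,0,0,0,0,0,0])

```text
t: 6.78
ee_pos: [0.5561, 0.0476, 0.1057]
orientation: [0.71, 0.705, 0.0, 0.0]
force: [-2.8, 0.3, 4.1]
opening: 0.0294
grip_force: 25.0
```

Request:
carry_out(translation=[[0,0,0.05],[0,0,0.1],[0,0,0.1]], twist=[0,0,0])

```text
t: 7.03
ee_pos: [0.5561, 0.0476, 0.1056]
orientation: [0.71, 0.705, -0.0, 0.0]
force: [-5.6, 0.3, 10.1]
opening: 0.0295
grip_force: 25.0
```

Seated: firm contact at the expected height. Releasing and retreating.

Request:
carry_out(translation=[[0,0,-0.1],[0,0,-0.1],[0,0,-0.1],[0,0,-0.1],[0,0,-0.1],[0,0,-0.1],[0,0,-0.1],[0,0,-0.1]], twist=[0,0,0,0,0,0,0,0], claw=80)

```text
t: 7.7
ee_pos: [0.556, 0.0476, 0.1051]
orientation: [0.71, 0.705, -0.0, -0.0]
force: [0.2, 0.2, -1.0]
opening: 0.0704
grip_force: 0.0
```

Request:
carry_out(translation=[[0,0,-2],[0,0,-5],[0,0,-9],[0,0,-12],[-4,0,-12],[-8,0,-12],[-8,0,-12],[-8,0,-12]], twist=[0,0,0,0,0,0,0,0])

```text
t: 8.37
ee_pos: [0.5554, -0.034, 0.2254]
orientation: [0.711, 0.703, 0.0, 0.0]
force: [-0.4, -0.8, 0.7]
opening: 0.0706
grip_force: 0.0
```

Run:
```python
from h import *
s=snap('scene');w=snap('wrist')
c=lambda a:cv2.resize(a,(400,400),interpolation=cv2.INTER_CUBIC)
cv2.imwrite('pics/e.png',np.hstack([c(s['color'][135:215,216:296]),c(w['color'][20:260,136:376])])[:,:,::-1])
delta(.555,.0465,.12)
```

```text
t 8.4667 pos [ 0.5552 -0.0322  0.2249] tooly yaw -0.008 tilt -1.0 F [0.  0.1 0.9] open 0.07012752723395303 grip 0.0
delta cm [ 7.86 -0.08 10.49]
```

View pics/e.png

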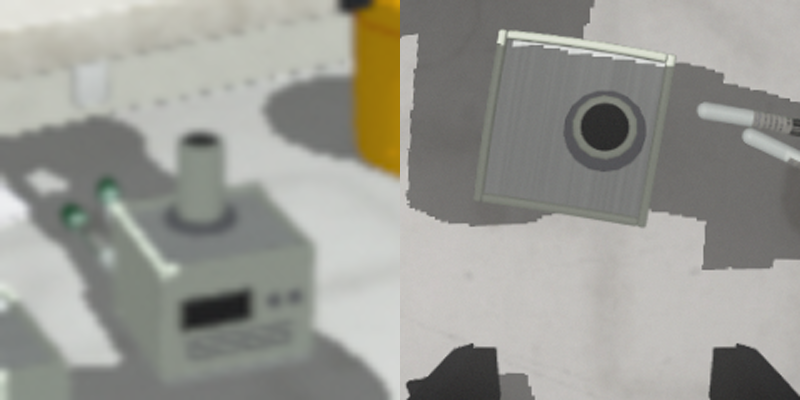

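The logger stands upright with its collar flat on the block (disc at crop (604,127), collar concentric), and the gripper is clear of it.

```bash
python3 -c "
from bench import ticket
print(ticket.hand_in())"
```

```text
the job is handed in; nothing more can be done
None
```

The logger is fully home and upright in the one-hole heater block, released with its collar on the top face; I handed the job in at about 8.5 s and got no verdict back.

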